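Set the slackened stop of a parcel scale with a gauge blade

ROBOT

A 6-joint arm with a two-finger parallel gripper is mounted at the origin on the work surface. World frame = base frame: x ahead of the robot, y to its left, z up, the work surface at z = 0. Lengths are in m, angles in rad, forces in N, time in s.
With the tool pointing down it reaches from about 0.4 to 0.825 m from the base axis. Payload 7 kg.
Tool frame: the origin (TCP) lies on the centre line of the jaws, within the pads' length; the fingertips stand 22 mm ahead of it and the grasp point (between the pads) lies 3 mm ahead of it; z points along the fingers, y is the direction in which the jaws open and shut (so a half turn about z gives the same grasp; the last joint's range is limited). The gripper opens to 88 mm and grips with 3 to 60 N. Pads are 19 mm wide; open, the fingers measure 130 mm over their backs; the gripper's body (78 mm by 193 mm) begins 47 mm behind the grasp point.
Start: joints at [-0.901, 0.359, 0.012, 0, -1.224, -0.288], TCP at [0.251, -0.626, 0.224] pointing down, gripper open.
Joint ranges: [-3.07, 3.07], [-1.43, 2.12], [-1.02, 1.25], [-3.03, 1.67], [-3.05, -0], [-3.03, 3.03]. Speed limits (rad/s): [2.39, 2.39, 3.01, 3.14, 3.14, 3.14].

INTERFACE

Orientations are given as a unit quaternion [w, x, y, z].
In Python, from workcell import state, camera, job_done gives the robot as it stands.
- The arm moves only by the tool jog_arm, never from a script. Its argument "targets" is a list of rows, each an object of numbers: "claw": the finger opening in cm, from 0 to 8.76; "tx", "ty", "tz": the shift along the tool's x, y, z in cm; "wx", "wy", "wz": the turn, a rotation vector about the tool's x, y, z in degrees. In form: [{"claw": .., "tx": .., "ty": .., "tz": .., "wx": .., "wy": .., "wz": ..}, ...]. A call has 1 to 12 rows; each row shifts and turns the commanded pose from where the row before left it, along the tool's axes as they then stand; what a row does not reach is not made up. A row lasts 1/12 s, in which the tool goes at most 41.7 mm and 7.16 degrees, less where a joint would pass 70% of its speed; a pose out of reach is approached as far as the arm can. A call with a gripper value outside its range is refused whole. The fingers move at their own pace and stop on an object; "grip_force" is the grip in N (left out, the last holds). Time passes only in rows, so rows that do not move let the fingers close. It gives the time, the measured TCP pose, the force and the opening at its end, in the units of the state.
- state(): the state, without advancing time (a new reading comes with each control period).
- camera(name): name is "scene" or "top" or "wrist"; returns a dict with "color" (384x512x3 uint8, red, green, blue), "depth" (384x512 float32, m along the optical axis (not along the pixel's ray), 0 where there is no reading), "camera_matrix" (3x3 intrinsics, pixels), "k1" (the pictures are not rectified: a ray, as slopes to the right and down, at radius r is drawn at 1 + k1 r^2 times it, then the intrinsics apply), "rvec" (rotation vector, rad) and "tvec" (3), from world to camera coordinates, as OpenCV has them. Camera axes: x right, y down, z forward; pixel columns grow to the right and rows downward; lengths in m; the calibration is good to about 2 mm. A picture is of the moment at which its call begins.
- job_done(): hands the job in, once; it reports no verdict.
The state is a dict: "time": time; "q": joint angles; "joint_velocities": joint speeds; "joint_efforts": joint torques, N m; "tool_pos": TCP position; "orientation": TCP orientation; "force": force on the tool from outside, world axes, zero at the start; "wrist_torque": the same for the moment, N m; "grip_width": opening from 0.0 (shut) to 1.0 (fully open).
Only numpy, scipy, OpenCV 4.12 (cv2) and the standard library are available. Lean on these libraries where they do the work, as an engineer would, in place of code of your own. Each camera call takes 0.05 s, during which the arm holds its last target. There are 200 camera calls.

TASK

The pan is off the parcel scale and its stop screw with the red head has been slackened: slide the yellow gauge flat along the deck until its blade lies right under the rubber nose of that screw, let go of it, and turn the red head clockwise until the blade just drags - held lightly by the nose, never pinched hard. When it feels right, check it by drawing the blade a few millimetres to and fro by its grip, then let go and leave the gauge lying under the nose, lightly held, so that the lock nut can be tightened, and leave the other tools on the bench where they are.

Things in the scene. Friction and masses are not known exactly. Their poses are not given: they have to be found in the camera images.
- gauge_grip (a point): Centre of the grip of the yellow gauge, where to hold it. The gauge is a flat steel strip 150 mm long and 4 mm thick: a 90 mm blade, 24 mm wide, then a 12 mm wide tang that carries an upright yellow grip, 60 long x 14 wide x 36 mm high; 0.14 kg. Axes: x along the strip towards the tip, y across it (the 14 mm width, close the fingers along this), z up. The point lies 22 mm above the strip's underside and 120 mm behind the tip.
- gauge_tip (a point): Middle of the front end of the yellow gauge's blade, 2 mm above its underside, same axes. The last 10 mm of the blade are only 2.6 mm thick, as a lead-in.
- gauge: The whole yellow gauge; origin on the underside, half-way along the strip (75 mm behind the tip), same axes.
- knob (a point): Centre of the red knurled head of the slackened stop screw, on its vertical axis: 36 mm across, 24 mm high. It can be gripped from above across any diameter; the spider bar beneath it is 31 mm below this point. The nearest taller things are the pan posts, 105 mm away along the scale's x (26 mm across, 17 mm higher than this point).
- screw (a joint): Turn of the red head, rad: 0 as found, growing as it is turned clockwise seen from above, which lowers the screw by 5 mm a turn (0.8 mm per rad). It turns stiffly (about 0.06 N m) and stays where it is left.
- stop: The slackened stop screw: red head, lock nut run up under it, and below a flat rubber nose 18 mm across; origin on its axis. The nose's wear differs and shows in no reading: its underside starts 4.7 to 7 mm above the deck, 0.7 to 3 mm above a 4 mm blade. On the blade it gives about 1 mm per 5.5 N. Drawing the blade takes roughly 1 to 1.4 times its push, which should be 1 to 7 N, never over 20.
- under_stop (a point): Point of the scale's flat deck right under the nose, at deck height (20 mm above the bench). Axes are the scale's: x and y level, z up. The gauge goes in along +y, from the deck's edge 115 mm away on the -y side; clear height under the spider bar is 34 mm. With the tip 15 mm past this point (+y) and the strip along y, the gauge lies on the deck by itself when let go; blade right under the nose means tip 9 to 32 mm past this point and within 9 mm of it sideways.
- scale: Bench scale without its pan, fixed: grey deck 360 (x) x 400 (y) x 20 mm high, dark steel spider with its top at 60 mm, four rubber-topped pan posts up to 108 mm, three other stops (low hexagon heads, yellow seal) that are already set; column and indicator at its +y end. Origin on the bench under its middle.
- mat: Red mat, 110 x 210 x 4 mm, fixed, on which the yellow gauge lies at the start (tip towards the mat's +y, within 0.2 rad). Origin at the middle of its underside, x along the 110 mm side, y along the 210 mm side.
- spanner: Bystander: steel spanner, 170 mm, lying on the bench.
- screwdriver: Bystander: screwdriver with orange handle, 200 mm, lying on the bench.
- thick_gauge: Bystander: a thicker gauge of the same shape (8 mm blade) with a blue grip, lying on the bench; not the one to use.
- tape_roll: Bystander: roll of tape, 104 mm across, 48 mm high.
There are look-alikes about, which are no part of the job. What is shaped like the gauge but pink or purple is not meant.

How it is judged:
On the way, in this order (a step that is already met when the one before it is completed fails the run):
1. the gauge blade lies under the nose of the red-headed stop, flat on the deck (x of gauge_tip in the frame of under_stop between -0.009 and 0.009 m and y of gauge_tip in the frame of under_stop between 0.009 and 0.032 m and z of gauge_tip in the frame of under_stop between -0.001 and 0.0045 m), for 0.2 s.
2. the nose holds the blade lightly (1 to 7 N), with the robot's fingers off both the screw and the gauge (all of step 1 and contact force between stop and gauge between 1 and 7 N and contact force between the fingers and stop below 0.2 N and contact force between the fingers and gauge below 0.2 N), for 0.3 s.
3. with the screw so set, the blade is drawn or pushed a little by its grip against the drag of the nose (moving at over 3 mm/s) (y of gauge_tip in the frame of under_stop above 0 m and contact force between each of stop, the fingers and gauge above 0.5 N and linear speed of gauge above 0.003 m/s), for 0.1 s.
At the end, for the whole second after the job is handed in: The yellow gauge lies still and flat on the deck with its blade under the nose of the red-headed stop (tip 9 to 32 mm past the nose's centre, within 9 mm sideways), and the nose presses on it with 1 to 7 N; the screw is at rest (all of step 1 and contact force between stop and gauge between 1 and 7 N and angle between gauge's own z axis and vertical below 0.05 rad and linear speed of gauge below 0.005 m/s and velocity of joint screw between -0.05 and 0.05 rad/s); the robot touches nothing.
It fails at once if the blade was pinched hard: more than 20 N between the stop and the gauge (contact force between stop and gauge above 20 N).
It fails at once if the gauge was rammed or pressed onto the scale with more than 40 N (contact force between gauge and scale above 40 N).
It fails at once if another tool on the bench (spanner, screwdriver, blue gauge, tape roll) was moved more than 20 mm (distance of any of spanner, screwdriver, thick_gauge, tape_roll from where it was at the start of the episode above 0.02 m).
It also fails if it takes over 72 s, if anything falls off the work surface, if the arm or the gripper's body presses on something with over 40 N, if the wrist force passes 120 N, or if a joint passes its speed limit or range.

## Working session

There is one attempt and no reset: what is moved stays moved. The work goes in short steps, Python scripts to look and compute and a tool call to move; the robot and the scene stay as the last step left them, time stands still between calls to the robot, and variables do not carry over. Pictures are saved under pics/ and viewed, about 8 in all and at most 12, crops included, and the job is handed in when it is done.

Besides the shell and the picture viewer there is one more tool, called after "Emit:" by a JSON object that holds its "method" and its "body". jog_arm: Moves the arm, as the interface text tells. Its arguments: {"type":"object","properties":{"targets":{"type":"array"},"grip_force":{"type":"number"}},"required":["targets"]}

```bash
mkdir -p pics; cat > h.py <<'E'
import numpy as np, cv2
from workcell import state, camera, job_done
def snap(n,f):
    c=camera(n); cv2.imwrite(f'pics/{f}.png',c['color'][:,:,::-1]); np.savez(f'pics/{f}.npz',**c); return c
def load(f): return dict(np.load(f'pics/{f}.npz'))
def ray(c,uv):
    K=c['camera_matrix']; k=float(c['k1']); uv=np.atleast_2d(uv).astype(float)
    d=np.c_[(uv[:,0]-K[0,2])/K[0,0],(uv[:,1]-K[1,2])/K[1,1]]; s=d.copy()
    for _ in range(20): s=d/(1+k*(s**2).sum(1,keepdims=True))
    R=cv2.Rodrigues(c['rvec'])[0]; t=np.ravel(c['tvec'])
    return -R.T@t, np.c_[s,np.ones(len(s))]@R
def plane(c,uv,z):
    o,d=ray(c,uv); return o+d*((z-o[2])/d[:,2])[:,None]
def deep(c,uv):
    uv=np.atleast_2d(uv); o,d=ray(c,uv); return o+d*c['depth'][uv[:,1].astype(int),uv[:,0].astype(int)][:,None]
def mask(c,lo,hi):
    h=cv2.cvtColor(c['color'],cv2.COLOR_RGB2HSV); return cv2.inRange(h,np.array(lo),np.array(hi))
E
python3 - <<'E'
from h import *
a=snap('scene','s0');b=snap('top','t0');w=snap('wrist','w0')
cv2.imwrite('pics/both.png',np.vstack([cv2.resize(np.hstack([a['color'],b['color']]),(800,300)),np.hstack([cv2.resize(w['color'],(400,300)),np.zeros((300,400,3),np.uint8)])])[:,:,::-1])
print(state()); print([ (c['tvec'],c['k1'],c['camera_matrix'][0,0]) for c in (a,b,w)])
E
```

```text
{'time': 0.15, 'q': array([-9.00902723e-01,  3.59213249e-01,  1.12668806e-02, -2.60578904e-04,
       -1.22410896e+00, -2.88102275e-01]), 'joint_velocities': array([-0.00192082,  0.00063205,  0.00263623,  0.00365805,  0.00150778,
       -0.000452  ]), 'joint_efforts': array([-4.15589711e-04, -5.83273065e+01,  2.93292314e+01,  7.00116858e+00,
        8.82670283e-03, -1.28501001e-04]), 'tool_pos': array([ 0.25132792, -0.62605563,  0.22314167]), 'orientation': array([-1.81409044e-04, -1.89694784e-01,  9.81842899e-01,  6.15119606e-04]), 'force': array([ 0.21123301, -0.0427106 ,  0.69071818]), 'wrist_torque': array([ 0.01356326, -0.00304528, -0.03845551]), 'grip_width': 0.9978141291803403}
[(array([-0.18938147, -0.28713879,  1.99385247]), -0.004980271706188765, np.float64(421.1579607098408)), (array([-0.02789419,  0.47542069,  1.58371554]), -0.20246637659572134, np.float64(475.20080950755164)), (array([ 0.67282218, -0.02900453,  0.3893164 ]), -0.01714828928233599, np.float64(342.645088650647))]
```

View pics/both.png

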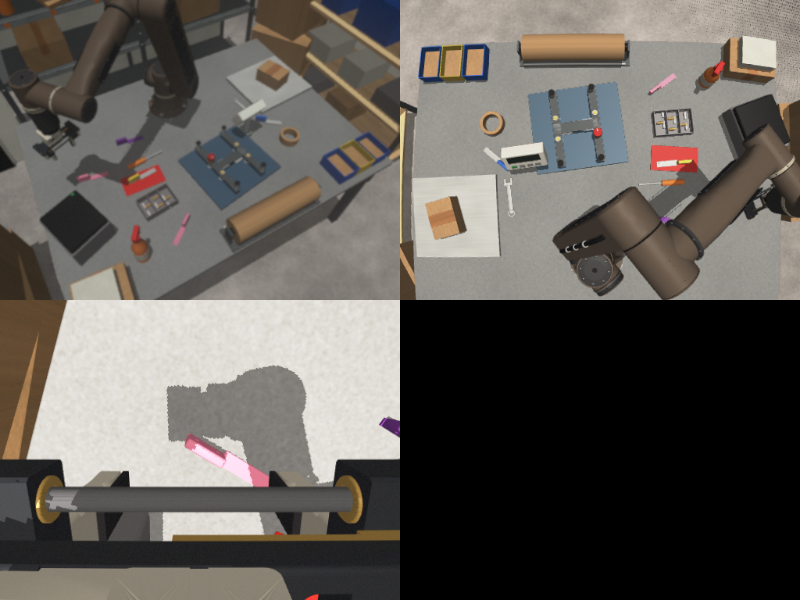

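View pics/t0.png

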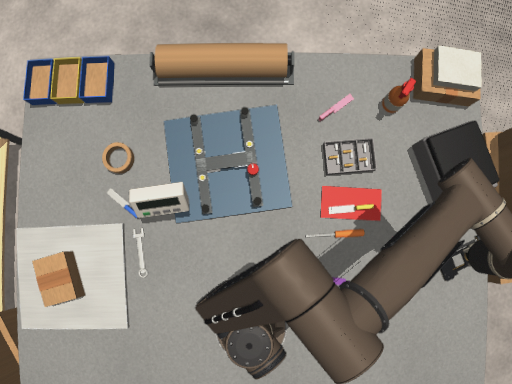

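The top view shows the red knob at (253,169) on the scale. The yellow gauge lies on the red mat at about (352,209) with its tip to the left. The candidates are:
- **Yellow grip at (365,207):** on the red mat, so it fits the description.
- **Pink at (337,107) and purple at (340,282):** look-alikes, not meant.
- **Blue gauge at (122,203):** the thick gauge, not the one to use.

Next I'll measure and confirm with one crop.

```bash
python3 - <<'E'
from h import *
t=load('t0'); s=load('s0')
def blobs(c,m,amin=8):
    n,l,st,ce=cv2.connectedComponentsWithStats(m); return [(i,st[i][:5].tolist(),ce[i].round(1)) for i in range(1,n) if st[i][4]>=amin],l
for nm,c in (('top',t),('scene',s)):
    for col,lo,hi in (('yellow',(22,140,120),(35,255,255)),('red',(0,170,90),(5,255,255)),('deck',(95,60,40),(115,190,200))):
        b,l=blobs(c,mask(c,lo,hi),15 if col!='deck' else 1500)
        print(nm,col,b)
# deck outline
m=mask(t,(95,60,40),(115,190,200)); cs=max(cv2.findContours(m,0,2)[0],key=cv2.contourArea)
P=plane(t,cs[:,0,:],0.02)[:,:2]; print('deck rect',cv2.minAreaRect((P*1000).astype(np.float32)))
A=cv2.resize(t['color'][150:260,230:400],None,fx=4.5,fy=4.5,interpolation=2)
cv2.imwrite('pics/c1.png',A[:,:,::-1])
E
```

```text
top yellow [(1, [51, 58, 29, 41, 152], array([65. , 79.1])), (5, [356, 205, 18, 4, 40], array([364.8, 206.6]))]
top red [(1, [402, 78, 14, 19, 138], array([408.3,  86.4])), (2, [248, 164, 10, 11, 81], array([252.6, 169.3])), (5, [330, 187, 51, 33, 985], array([360.2, 202.5]))]
top deck [(6, [200, 111, 45, 46, 1599], array([221.9, 133.3])), (8, [165, 118, 96, 105, 3470], array([198.9, 173.5]))]
scene yellow [(2, [462, 204, 17, 11, 26], array([471.1, 209.1])), (3, [164, 224, 13, 8, 47], array([169.6, 227.2]))]
scene red [(1, [159, 213, 51, 37, 620], array([185. , 233.4])), (3, [170, 290, 7, 18, 77], array([172.9, 298.3]))]
scene deck [(1, [413, 0, 99, 59, 3328], array([477.1,  21.8])), (3, [230, 162, 128, 105, 4073], array([293.2, 220.4]))]
deck rect ((552.5258178710938, 136.69068908691406), (357.0271911621094, 290.25543212890625), 8.291053771972656)
```

View pics/c1.png

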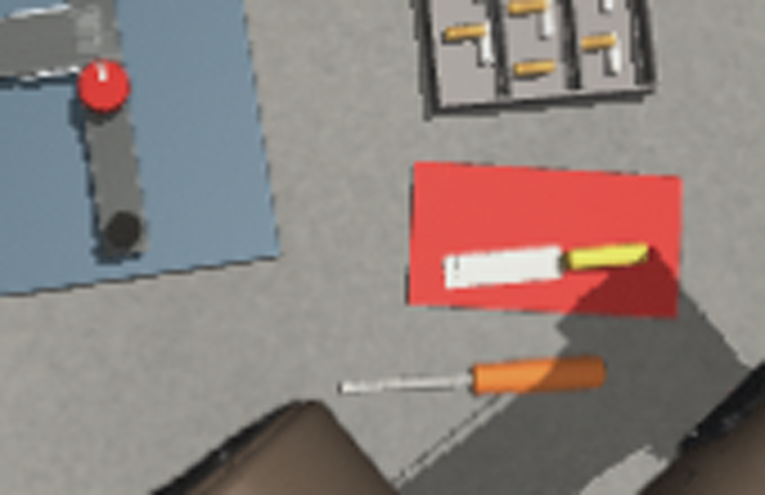

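The crop shows the yellow-gripped gauge on the red mat: blade tip at about (329,210), grip centred near (365,207). The screw's red head is at (253,169).

```bash
python3 - <<'E'
from h import *
t=load('t0'); s=load('s0')
kt=plane(t,[[252.6,169.3]],0.103); print('knob top-view',kt)
m=mask(s,(0,150,60),(6,255,255)); n,l,st,ce=cv2.connectedComponentsWithStats(m)
for i in range(1,n):
    if st[i][4]>15: print('scene red',st[i],ce[i].round(1), plane(s,ce[i],0.095))
tip=plane(t,[[328.9,210.4]],0.007)[0]; bb=plane(t,[[354.9,207.8]],0.008)[0]; g=plane(t,[[364.8,206.6],[374,205.6],[356,207.5]],0.044)
print('tip',tip,'bladeback',bb,'len',np.linalg.norm(tip-bb),'grip',g); 
print('scene grip',plane(s,[[169.6,227.2]],0.040))
d=(tip-bb); print('gauge yaw of x', np.degrees(np.arctan2(d[1],d[0])))
# pixels
mm=cv2.inRange(t['color'],(200,200,200),(255,255,255)); mm[:200]=0;mm[220:]=0;mm[:,:325]=0;mm[:,358:]=0
P=plane(t,cv2.findNonZero(mm)[:,0,:],0.008)[:,:2]; print('blade rect',cv2.minAreaRect((P*1000).astype(np.float32)))
# deck right edge
m=mask(t,(95,50,40),(118,190,210)); e=[]
for v in range(112,205,3):
    u=np.where(m[v,:300])[0]
    if len(u): e.append([u.max()+.5,v])
E=plane(t,np.array(e),0.02)[:,:2]; f=cv2.fitLine((E*1000).astype(np.float32),cv2.DIST_HUBER,0,.01,.01).ravel(); print('right edge',f, 'yaw',np.degrees(np.arctan2(f[1],f[0])))
n=np.array([-f[1],f[0]]); print('knob dist to edge',(kt[0,:2]*1000-f[2:])@n)
E
```

```text
knob top-view [[ 0.52603506 -0.00634735  0.103     ]]
scene red [267 198   6   6  21] [268.7 200.2] [[ 0.52316155 -0.00968559  0.095     ]]
scene red [156 212  55  38 762] [183.4 233.2] [[ 0.49735915 -0.35987048  0.095     ]]
scene red [177 217  12   6  21] [182.  219.7] [[ 0.43983291 -0.34073925  0.095     ]]
scene red [169 289  10  21 129] [173.3 299.6] [[ 0.71756279 -0.49236455  0.095     ]]
tip [ 0.39877755 -0.26676932  0.007     ] bladeback [ 0.4075861  -0.35702812  0.008     ] len 0.09069311341166877 grip [[ 0.40937126 -0.38364875  0.044     ]
 [ 0.41270931 -0.41544495  0.044     ]
 [ 0.40637095 -0.35341792  0.044     ]]
scene grip [[ 0.41162332 -0.3892905   0.04      ]]
gauge yaw of x 95.57396321824491
blade rect ((403.3610534667969, -308.719970703125), (22.04288673400879, 85.75128173828125), 5.073767185211182)
right edge [ 9.8990333e-01  1.4174399e-01  5.8092157e+02 -1.1293762e+02] yaw 8.148775
knob dist to edge 113.29389476652776
```

Emit:
{"method": "jog_arm", "body": {"targets": [{"claw":6,"tx":-2.95,"ty":2.05},{"tx":-2.95,"ty":2.05},{"tx":-2.95,"ty":2.05},{"tx":-2.95,"ty":2.05},{"tx":-2.95,"ty":2.05},{"tx":-2.95,"ty":2.05},{"tx":-2.95,"ty":2.05},{"tx":-2.95,"ty":2.05},{"wz":-6.7},{"wz":-6.7},{"wz":-6.7},{"wz":-6.7}], "grip_force": 30}}

```text
$.targets[0]: bad value
```

Emit:
{"method": "jog_arm", "body": {"targets": [{"wz":-6.7},{"wz":-6.7},{"wz":-6.7},{"wz":-6.7},{"wz":-6.7},{"wz":-6.7},{"wz":-6.7,"tz":3},{"tz":3},{"tz":2},{}]}}

```text
$.targets[0]: bad value
```

```bash
cat >> h.py <<'E'
from scipy.spatial.transform import Rotation as Ro
def pose(v=True):
    s=state(); q=s['orientation']; R=Ro.from_quat([q[1],q[2],q[3],q[0]]).as_matrix()
    if v: print('t',round(s['time'],2),'p',s['tool_pos'].round(4),'tool x ang',np.degrees(np.arctan2(R[1,0],R[0,0])).round(2),'y ang',np.degrees(np.arctan2(R[1,1],R[0,1])).round(2),'zdir',R[:,2].round(4),'F',s['force'].round(2),'M',s['wrist_torque'].round(3),'w',round(s['grip_width']*87.6,1),'q6',s['q'][5].round(3))
    return s['tool_pos'],R
def go(target,yang=None):
    p,R=pose(); d=R.T@(np.array(target)-p)*100; print('tool shift cm',d.round(2))
    if yang is not None: print('wz',-((yang-np.degrees(np.arctan2(R[1,1],R[0,1]))+90)%180-90))
E
python3 - <<'E'
from h import *
go([0.4096,-0.386,0.032],5.3)
w=snap('wrist','w1')
b=mask(w,(22,120,100),(35,255,255)); n,l,st,ce=cv2.connectedComponentsWithStats(b)
for i in range(1,n):
    if st[i][4]>40: print(st[i],ce[i],plane(w,ce[i],.044))
E
```

```text
t 0.15 p [ 0.2513 -0.6261  0.2231] tool x ang -158.13 y ang 111.87 zdir [-6.0e-04  1.1e-03 -1.0e+00] F [ 0.21 -0.04  0.69] M [ 0.014 -0.003 -0.038] w 87.4 q6 -0.288
tool shift cm [-23.63  16.36  19.13]
wz -73.4300545396824
```

View pics/w1.png

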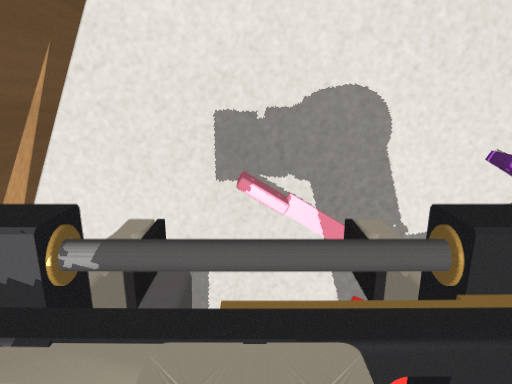

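The move was refused because each row needs all its fields. The picture shows the start view with only the pink look-alike in it.

Emit:
{"method": "jog_arm", "body": {"targets": [{"claw":6,"tx":-2.95,"ty":2.05,"tz":0,"wx":0,"wy":0,"wz":0},{"claw":6,"tx":-2.95,"ty":2.05,"tz":0,"wx":0,"wy":0,"wz":0},{"claw":6,"tx":-2.95,"ty":2.05,"tz":0,"wx":0,"wy":0,"wz":0},{"claw":6,"tx":-2.95,"ty":2.05,"tz":0,"wx":0,"wy":0,"wz":0},{"claw":6,"tx":-2.95,"ty":2.05,"tz":0,"wx":0,"wy":0,"wz":0},{"claw":6,"tx":-2.95,"ty":2.05,"tz":0,"wx":0,"wy":0,"wz":0},{"claw":6,"tx":-2.95,"ty":2.05,"tz":0,"wx":0,"wy":0,"wz":0},{"claw":6,"tx":-2.95,"ty":2.05,"tz":0,"wx":0,"wy":0,"wz":0},{"claw":6,"tx":0,"ty":0,"tz":0,"wx":0,"wy":0,"wz":-6.7},{"claw":6,"tx":0,"ty":0,"tz":0,"wx":0,"wy":0,"wz":-6.7},{"claw":6,"tx":0,"ty":0,"tz":0,"wx":0,"wy":0,"wz":-6.7},{"claw":6,"tx":0,"ty":0,"tz":0,"wx":0,"wy":0,"wz":-6.7}], "grip_force": 30}}

```text
time: 1.2
tool_pos: [0.4096, -0.3858, 0.2238]
orientation: [-0.0, -0.415, 0.91, 0.0]
force: [-0.7, -0.9, -0.0]
grip_width: 0.685
```

Emit:
{"method": "jog_arm", "body": {"targets": [{"claw":6,"tx":0,"ty":0,"tz":0,"wx":0,"wy":0,"wz":-6.7},{"claw":6,"tx":0,"ty":0,"tz":0,"wx":0,"wy":0,"wz":-6.7},{"claw":6,"tx":0,"ty":0,"tz":0,"wx":0,"wy":0,"wz":-6.7},{"claw":6,"tx":0,"ty":0,"tz":0,"wx":0,"wy":0,"wz":-6.7},{"claw":6,"tx":0,"ty":0,"tz":0,"wx":0,"wy":0,"wz":-6.7},{"claw":6,"tx":0,"ty":0,"tz":0,"wx":0,"wy":0,"wz":-6.7},{"claw":6,"tx":0,"ty":0,"tz":3,"wx":0,"wy":0,"wz":-6.7},{"claw":6,"tx":0,"ty":0,"tz":3,"wx":0,"wy":0,"wz":0},{"claw":6,"tx":0,"ty":0,"tz":2,"wx":0,"wy":0,"wz":0},{"claw":6,"tx":0,"ty":0,"tz":0,"wx":0,"wy":0,"wz":0}]}}

```text
time: 2.03
tool_pos: [0.4068, -0.3846, 0.1395]
orientation: [0.001, 0.74, -0.672, -0.004]
force: [-0.7, 0.6, -0.8]
grip_width: 0.685
```

```bash
python3 - <<'E'
from h import *
go([0.4096,-0.386,0.032],5.3)
w=snap('wrist','w2')
b=mask(w,(22,120,100),(35,255,255)); n,l,st,ce=cv2.connectedComponentsWithStats(b)
for i in range(1,n):
    if st[i][4]>40: print(st[i],ce[i],plane(w,ce[i],.044))
E
```

```text
t 2.03 p [ 0.4068 -0.3846  0.1395] tool x ang -84.48 y ang -174.47 zdir [-0.0062  0.0041 -1.    ] F [-0.7   0.58 -0.81] M [ 0.068  0.229 -0.039] w 60.0 q6 0.506
tool shift cm [ 0.22 -0.33 10.74]
wz 0.2251192756640421
[ 242  143   18   79 1308] [250.55122324 181.89755352] [[ 0.40800143 -0.38814429  0.044     ]]
[ 46 145  13  35 285] [ 51.77192982 161.96491228] [[ 0.55936687 -0.38923844  0.044     ]]
[352 196   6  26  78] [354.44871795 206.88461538] [[ 0.32505285 -0.37588099  0.044     ]]
[397 235   5  20  48] [398.83333333 244.27083333] [[ 0.28370513 -0.34795582  0.044     ]]
```

View pics/w2.png

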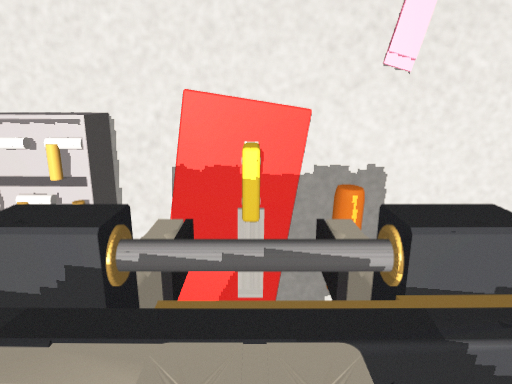

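The gauge's grip sits between the fingers at (251,182), and the screwdriver handle is off to the side at (348,205). I'll narrow the opening and go down.

Emit:
{"method": "jog_arm", "body": {"targets": [{"claw":4,"tx":0.15,"ty":-0.25,"tz":2,"wx":0,"wy":0,"wz":0.2},{"claw":4,"tx":0,"ty":0,"tz":2,"wx":0,"wy":0,"wz":0},{"claw":4,"tx":0,"ty":0,"tz":2,"wx":0,"wy":0,"wz":0},{"claw":4,"tx":0,"ty":0,"tz":2,"wx":0,"wy":0,"wz":0},{"claw":4,"tx":0,"ty":0,"tz":0,"wx":0,"wy":0,"wz":0},{"claw":4,"tx":0,"ty":0,"tz":0,"wx":0,"wy":0,"wz":0}]}}

```text
time: 2.58
tool_pos: [0.4124, -0.3879, 0.0648]
orientation: [0.0, 0.74, -0.673, -0.0]
force: [0.0, 0.5, 1.0]
grip_width: 0.458
```

```bash
python3 - <<'E'
from h import *
go([0.409,-0.3865,0.032],5.3)
E
```

```text
t 2.58 p [ 0.4124 -0.3879  0.0648] tool x ang -84.6 y ang -174.6 zdir [-4.e-04 -3.e-04 -1.e+00] F [0.04 0.55 1.  ] M [ 0.01   0.064 -0.012] w 40.1 q6 0.503
tool shift cm [-0.17  0.32  3.28]
wz 0.09780556591908862
```

Emit:
{"method": "jog_arm", "body": {"targets": [{"claw":4,"tx":-0.15,"ty":0.3,"tz":1.6,"wx":0,"wy":0,"wz":0.1},{"claw":4,"tx":0,"ty":0,"tz":1.7,"wx":0,"wy":0,"wz":0},{"claw":4,"tx":0,"ty":0,"tz":0,"wx":0,"wy":0,"wz":0},{"claw":1,"tx":0,"ty":0,"tz":0,"wx":0,"wy":0,"wz":0},{"claw":1,"tx":0,"ty":0,"tz":0,"wx":0,"wy":0,"wz":0},{"claw":1,"tx":0,"ty":0,"tz":0,"wx":0,"wy":0,"wz":0},{"claw":1,"tx":0,"ty":0,"tz":0,"wx":0,"wy":0,"wz":0},{"claw":1,"tx":0,"ty":0,"tz":0,"wx":0,"wy":0,"wz":0}]}}

```text
time: 3.25
tool_pos: [0.4094, -0.3866, 0.0318]
orientation: [-0.0, 0.739, -0.674, 0.001]
force: [-0.3, 1.6, 6.3]
grip_width: 0.159
```

```bash
python3 - <<'E'
from h import *
pose()
E
```

```text
t 3.25 p [ 0.4094 -0.3866  0.0318] tool x ang -84.72 y ang -174.72 zdir [ 1.3e-03 -7.0e-04 -1.0e+00] F [-0.28  1.62  6.34] M [ 0.533  0.282 -0.064] w 14.0 q6 0.501
```

Emit:
{"method": "jog_arm", "body": {"targets": [{"claw":1,"tx":0,"ty":0,"tz":-2,"wx":0,"wy":0,"wz":0},{"claw":1,"tx":0,"ty":0,"tz":-3,"wx":0,"wy":0,"wz":0},{"claw":1,"tx":0,"ty":0,"tz":-3,"wx":0,"wy":0,"wz":0},{"claw":1,"tx":0,"ty":0,"tz":-2,"wx":0,"wy":0,"wz":0},{"claw":1,"tx":0,"ty":0,"tz":0,"wx":0,"wy":0,"wz":-1.5},{"claw":1,"tx":0,"ty":0,"tz":0,"wx":0,"wy":0,"wz":-1.4},{"claw":1,"tx":0,"ty":0,"tz":0,"wx":0,"wy":0,"wz":0}]}}

```text
time: 3.83
tool_pos: [0.4085, -0.386, 0.1307]
orientation: [-0.0, 0.756, -0.654, -0.0]
force: [-0.9, 1.3, -2.4]
grip_width: 0.158
```

```bash
python3 - <<'E'
from h import *
go([0.547,-0.160,0.10],8.2)
E
```

```text
t 3.83 p [ 0.4085 -0.386   0.1307] tool x ang -81.75 y ang -171.75 zdir [-1.e-04  5.e-04 -1.e+00] F [-0.93  1.34 -2.36] M [-0.056  0.133  0.003] w 13.8 q6 0.553
tool shift cm [-20.38 -16.95   3.08]
wz 0.04832046069657281
```

Emit:
{"method": "jog_arm", "body": {"targets": [{"claw":1,"tx":-1.5,"ty":-1.25,"tz":0,"wx":0,"wy":0,"wz":0},{"claw":1,"tx":-2.7,"ty":-2.25,"tz":0,"wx":0,"wy":0,"wz":0},{"claw":1,"tx":-2.7,"ty":-2.25,"tz":0,"wx":0,"wy":0,"wz":0},{"claw":1,"tx":-2.7,"ty":-2.25,"tz":0,"wx":0,"wy":0,"wz":0},{"claw":1,"tx":-2.7,"ty":-2.25,"tz":0,"wx":0,"wy":0,"wz":0},{"claw":1,"tx":-2.7,"ty":-2.25,"tz":0,"wx":0,"wy":0,"wz":0},{"claw":1,"tx":-2.7,"ty":-2.25,"tz":0,"wx":0,"wy":0,"wz":0},{"claw":1,"tx":-1.7,"ty":-1.4,"tz":0,"wx":0,"wy":0,"wz":0},{"claw":1,"tx":-0.98,"ty":-0.8,"tz":0,"wx":0,"wy":0,"wz":0},{"claw":1,"tx":0,"ty":0,"tz":1.5,"wx":0,"wy":0,"wz":0},{"claw":1,"tx":0,"ty":0,"tz":1.5,"wx":0,"wy":0,"wz":0},{"claw":1,"tx":0,"ty":0,"tz":0,"wx":0,"wy":0,"wz":0}]}}

```text
time: 4.83
tool_pos: [0.545, -0.1601, 0.0972]
orientation: [0.002, 0.755, -0.655, -0.003]
force: [-0.6, -0.2, -2.1]
grip_width: 0.157
```

```bash
python3 - <<'E'
from h import *
go([0.547,-0.160,0.05],8.2)
t=snap('top','t1'); s=snap('scene','s1'); w=snap('wrist','w3')
A=cv2.resize(t['color'][130:230,210:343],(532,400),interpolation=2); B=cv2.resize(s['color'][150:250,200:333],(532,400),interpolation=2)
C=cv2.resize(w['color'],(268,200));C=np.vstack([C,C*0])
cv2.imwrite('pics/c2.png',np.hstack([cv2.resize(A,(400,300)),cv2.resize(B,(400,300))])[:,:,::-1])
E
```

```text
t 4.83 p [ 0.545  -0.1601  0.0972] tool x ang -81.86 y ang -171.86 zdir [-6.6e-03  7.0e-04 -1.0e+00] F [-0.56 -0.23 -2.15] M [-0.123  0.305 -0.008] w 13.7 q6 0.085
tool shift cm [ 0.03 -0.23  4.71]
wz -0.06305408536297819
```

View pics/c2.png

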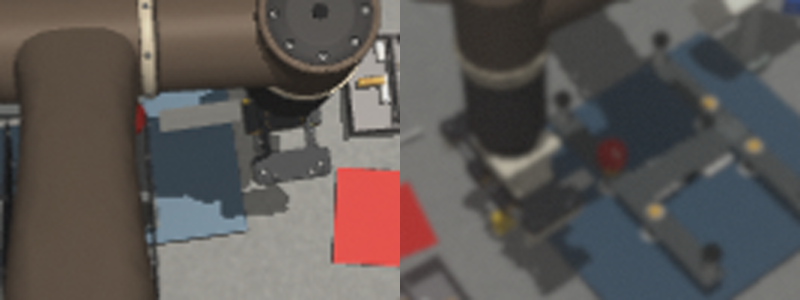

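The top crop shows the blade end at crop (160,118), just short of the red knob at (137,118). The arm partly covers the view. I'll check the tip against the expected (0.528, -0.041).

```bash
python3 - <<'E'
from h import *
t=load('t1')
print(plane(t,[[210+160/3.0,130+118/3.0],[210+242/3.0,130+110/3.0]],0.0732))
E
```

```text
[[ 0.53029186 -0.04136359  0.0732    ]
 [ 0.53948522 -0.13163004  0.0732    ]]
```

Emit:
{"method": "jog_arm", "body": {"targets": [{"claw":1,"tx":0,"ty":-0.2,"tz":1.5,"wx":0,"wy":0,"wz":0},{"claw":1,"tx":0,"ty":0,"tz":1.5,"wx":0,"wy":0,"wz":0},{"claw":1,"tx":0,"ty":0,"tz":1,"wx":0,"wy":0,"wz":0},{"claw":1,"tx":0,"ty":0,"tz":0,"wx":0,"wy":0,"wz":0},{"claw":1,"tx":0,"ty":0,"tz":0,"wx":0,"wy":0,"wz":0}]}}

```text
time: 5.4
tool_pos: [0.5495, -0.1605, 0.061]
orientation: [0.0, 0.756, -0.655, -0.0]
force: [0.4, -0.1, -1.6]
grip_width: 0.15
```

```bash
python3 - <<'E'
from h import *
go([0.547,-0.160,0.0478],8.2)
E
```

```text
t 5.4 p [ 0.5495 -0.1605  0.061 ] tool x ang -81.84 y ang -171.84 zdir [-6.e-04 -3.e-04 -1.e+00] F [ 0.37 -0.08 -1.63] M [-0.032  0.058  0.044] w 13.2 q6 0.085
tool shift cm [-0.09  0.24  1.32]
wz -0.03858722267688108
```

Emit:
{"method": "jog_arm", "body": {"targets": [{"claw":1,"tx":0,"ty":0.25,"tz":0.8,"wx":0,"wy":0,"wz":0},{"claw":1,"tx":0,"ty":0,"tz":0.3,"wx":0,"wy":0,"wz":0},{"claw":1,"tx":0,"ty":0,"tz":0,"wx":0,"wy":0,"wz":0},{"claw":1,"tx":0,"ty":0,"tz":0,"wx":0,"wy":0,"wz":0},{"claw":1,"tx":0,"ty":0,"tz":0,"wx":0,"wy":0,"wz":0}]}}

```text
time: 5.82
tool_pos: [0.5474, -0.1606, 0.0502]
orientation: [-0.0, 0.756, -0.655, 0.0]
force: [0.2, -0.6, -2.2]
grip_width: 0.154
```

Emit:
{"method": "jog_arm", "body": {"targets": [{"claw":1,"tx":0,"ty":0,"tz":0.1,"wx":0,"wy":0,"wz":0},{"claw":1,"tx":0,"ty":0,"tz":0,"wx":0,"wy":0,"wz":0},{"claw":1,"tx":0,"ty":0,"tz":0,"wx":0,"wy":0,"wz":0}]}}

```text
time: 6.07
tool_pos: [0.5473, -0.1605, 0.049]
orientation: [-0.0, 0.756, -0.655, 0.0]
force: [-0.6, -0.2, -1.5]
grip_width: 0.154
```

```bash
python3 - <<'E'
from h import *
go([0.547,-0.160,0.0478],8.2)
E
```

```text
t 6.07 p [ 0.5473 -0.1605  0.049 ] tool x ang -81.82 y ang -171.82 zdir [ 2.e-04  0.e+00 -1.e+00] F [-0.58 -0.17 -1.48] M [-0.032  0.117 -0.013] w 13.5 q6 0.085
tool shift cm [-0.05  0.02  0.12]
wz -0.02219579680706829
```

Emit:
{"method": "jog_arm", "body": {"targets": [{"claw":1,"tx":0,"ty":0,"tz":0.1,"wx":0,"wy":0,"wz":0},{"claw":1,"tx":0,"ty":0,"tz":0,"wx":0,"wy":0,"wz":0},{"claw":1,"tx":0,"ty":0,"tz":0,"wx":0,"wy":0,"wz":0}]}}

```text
time: 6.32
tool_pos: [0.5473, -0.1605, 0.0479]
orientation: [-0.0, 0.756, -0.655, 0.0]
force: [0.8, -0.1, -1.0]
grip_width: 0.152
```

Emit:
{"method": "jog_arm", "body": {"targets": [{"claw":1,"tx":0,"ty":0,"tz":0.05,"wx":0,"wy":0,"wz":0},{"claw":1,"tx":0,"ty":0,"tz":0,"wx":0,"wy":0,"wz":0},{"claw":1,"tx":0,"ty":0,"tz":0,"wx":0,"wy":0,"wz":0}]}}

```text
time: 6.57
tool_pos: [0.5474, -0.1607, 0.0477]
orientation: [-0.0, 0.756, -0.655, 0.0]
force: [-0.5, -1.2, 2.0]
grip_width: 0.157
```

```bash
python3 - <<'E'
from h import *
go([0.547,-0.160,0.0478],8.2)
E
```

```text
t 6.57 p [ 0.5474 -0.1607  0.0477] tool x ang -81.82 y ang -171.82 zdir [ 5.e-04 -2.e-04 -1.e+00] F [-0.47 -1.2   2.03] M [-0.32   0.275  0.035] w 13.8 q6 0.085
tool shift cm [-0.07  0.03 -0.01]
wz -0.017795545713170213
```

Emit:
{"method": "jog_arm", "body": {"targets": [{"claw":1,"tx":-0.5,"ty":0,"tz":0,"wx":0,"wy":0,"wz":0},{"claw":1,"tx":-0.5,"ty":0,"tz":0,"wx":0,"wy":0,"wz":0},{"claw":1,"tx":-0.5,"ty":0,"tz":0,"wx":0,"wy":0,"wz":0},{"claw":1,"tx":-0.5,"ty":0,"tz":0,"wx":0,"wy":0,"wz":0},{"claw":1,"tx":-0.3,"ty":0,"tz":0,"wx":0,"wy":0,"wz":0},{"claw":1,"tx":-0.3,"ty":0,"tz":0,"wx":0,"wy":0,"wz":0},{"claw":1,"tx":-0.3,"ty":0,"tz":0,"wx":0,"wy":0,"wz":0},{"claw":1,"tx":-0.3,"ty":0,"tz":0,"wx":0,"wy":0,"wz":0}]}}

```text
time: 7.23
tool_pos: [0.543, -0.1286, 0.0478]
orientation: [-0.0, 0.756, -0.655, 0.0]
force: [0.1, -3.7, 5.1]
grip_width: 0.154
```

Emit:
{"method": "jog_arm", "body": {"targets": [{"claw":1,"tx":-0.3,"ty":0,"tz":0,"wx":0,"wy":0,"wz":0},{"claw":1,"tx":-0.3,"ty":0,"tz":0,"wx":0,"wy":0,"wz":0},{"claw":1,"tx":-0.3,"ty":0,"tz":0,"wx":0,"wy":0,"wz":0},{"claw":1,"tx":0,"ty":0,"tz":0,"wx":0,"wy":0,"wz":0}]}}

```text
time: 7.57
tool_pos: [0.5417, -0.1193, 0.0478]
orientation: [-0.0, 0.756, -0.655, 0.0]
force: [0.1, -1.0, 5.9]
grip_width: 0.156
```

```bash
python3 - <<'E'
from h import *
go([0.525+.1*.142,-0.007-.1*.99,0.0477],8.2)
E
```

```text
t 7.57 p [ 0.5417 -0.1193  0.0478] tool x ang -81.78 y ang -171.78 zdir [ 9.e-04  0.e+00 -1.e+00] F [ 0.09 -1.    5.91] M [-0.397  0.118  0.022] w 13.6 q6 0.007
tool shift cm [-1.35  0.06  0.01]
wz 0.017884830852153755
```

Emit:
{"method": "jog_arm", "body": {"targets": [{"claw":1,"tx":-0.3,"ty":0,"tz":0,"wx":0,"wy":0,"wz":0},{"claw":1,"tx":-0.3,"ty":0,"tz":0,"wx":0,"wy":0,"wz":0},{"claw":1,"tx":-0.3,"ty":0,"tz":0,"wx":0,"wy":0,"wz":0},{"claw":1,"tx":-0.3,"ty":0,"tz":0,"wx":0,"wy":0,"wz":0},{"claw":1,"tx":-0.1,"ty":0,"tz":-0.05,"wx":0,"wy":0,"wz":0},{"claw":1,"tx":0,"ty":0,"tz":0,"wx":0,"wy":0,"wz":0},{"claw":1,"tx":0,"ty":0,"tz":0,"wx":0,"wy":0,"wz":0}]}}

```text
time: 8.15
tool_pos: [0.5394, -0.1064, 0.0478]
orientation: [-0.0, 0.756, -0.655, -0.0]
force: [-1.2, 3.3, 5.2]
grip_width: 0.152
```

```bash
python3 - <<'E'
from h import *
go([0.525+.1*.142,-0.007-.1*.99,0.0477],8.2)
E
```

```text
t 8.15 p [ 0.5394 -0.1064  0.0478] tool x ang -81.81 y ang -171.81 zdir [-1.e-04  6.e-04 -1.e+00] F [-1.17  3.31  5.17] M [ 1.124  0.457 -0.032] w 13.3 q6 -0.018
tool shift cm [-0.04  0.01  0.01]
wz -0.01291233475876652
```

Emit:
{"method": "jog_arm", "body": {"targets": [{"claw":3,"tx":0,"ty":0,"tz":0,"wx":0,"wy":0,"wz":0},{"claw":5,"tx":0,"ty":0,"tz":0,"wx":0,"wy":0,"wz":0},{"claw":5,"tx":0,"ty":0,"tz":0,"wx":0,"wy":0,"wz":0},{"claw":5,"tx":0,"ty":0,"tz":-1,"wx":0,"wy":0,"wz":0},{"claw":5,"tx":0,"ty":0,"tz":-3,"wx":0,"wy":0,"wz":0},{"claw":5,"tx":0,"ty":0,"tz":-3,"wx":0,"wy":0,"wz":0},{"claw":5,"tx":0,"ty":0,"tz":-2,"wx":0,"wy":0,"wz":0},{"claw":5,"tx":0,"ty":0,"tz":0,"wx":0,"wy":0,"wz":0},{"claw":5,"tx":0,"ty":0,"tz":0,"wx":0,"wy":0,"wz":0}]}}

```text
time: 8.9
tool_pos: [0.5403, -0.1071, 0.1397]
orientation: [-0.001, 0.756, -0.655, 0.001]
force: [-0.2, 0.3, -0.6]
grip_width: 0.572
```

```bash
python3 - <<'E'
from h import *
go([0.525,-0.007,0.0477],8.2)
print(state()['q'])
w=snap('wrist','w4');t=snap('top','t2')
A=np.hstack([cv2.resize(w['color'],(400,300)),cv2.resize(t['color'][130:230,210:343],(400,300),interpolation=2)])
cv2.imwrite('pics/c3.png',A[:,:,::-1])
E
```

```text
t 8.9 p [ 0.5403 -0.1071  0.1397] tool x ang -81.83 y ang -171.83 zdir [ 3.2e-03  5.0e-04 -1.0e+00] F [-0.18  0.25 -0.62] M [0.024 0.152 0.025] w 50.1 q6 -0.018
tool shift cm [-10.12   0.12   9.2 ]
wz -0.03160442849991796
[ 1.60064056e-01  2.25386455e-01 -3.82347232e-01  1.87608605e-05
 -9.59787506e-01 -1.75093276e-02]
```

View pics/c3.png

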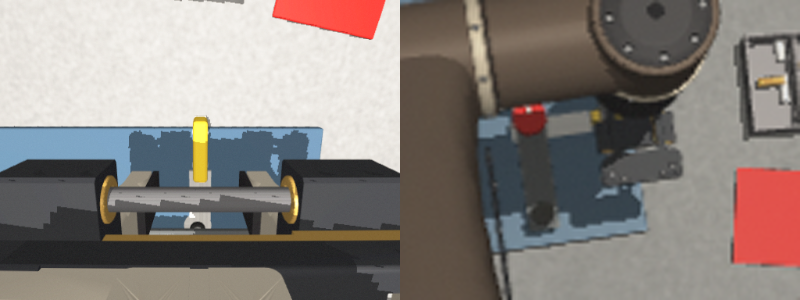

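The wrist view shows the free gauge with its grip at (200,150), running under the bar. The top crop shows the blade entering under the red knob at (530,120). Moving to the knob.

Emit:
{"method": "jog_arm", "body": {"targets": [{"claw":6,"tx":-2,"ty":0.1,"tz":0,"wx":0,"wy":0,"wz":0},{"claw":6,"tx":-3,"ty":0,"tz":0,"wx":0,"wy":0,"wz":0},{"claw":6,"tx":-3,"ty":0,"tz":0,"wx":0,"wy":0,"wz":0},{"claw":6,"tx":-2.1,"ty":0,"tz":0,"wx":0,"wy":0,"wz":0},{"claw":6,"tx":0,"ty":0,"tz":0,"wx":0,"wy":0,"wz":0},{"claw":6,"tx":0,"ty":0,"tz":0,"wx":0,"wy":0,"wz":0}], "grip_force": 12}}

```text
time: 9.5
tool_pos: [0.5234, -0.0065, 0.1369]
orientation: [0.001, 0.756, -0.654, -0.001]
force: [-0.3, -0.3, -0.3]
grip_width: 0.682
```

```bash
python3 - <<'E'
from h import *
go([0.525,-0.007,0.0895],8.2)
s=snap('scene','s2'); w=snap('wrist','w5')
for c in (s,w):
    m=mask(c,(0,150,50),(6,255,255)); n,l,st,ce=cv2.connectedComponentsWithStats(m)
    for i in range(1,n):
        if st[i][4]>10: print(st[i],ce[i].round(1),plane(c,ce[i],.095),deep(c,ce[i]))
E
```

```text
t 9.5 p [ 0.5234 -0.0065  0.1369] tool x ang -81.71 y ang -171.71 zdir [-2.e-03 -6.e-04 -1.e+00] F [-0.32 -0.26 -0.33] M [-0.071  0.155 -0.024] w 59.7 q6 -0.218
tool shift cm [ 0.07 -0.16  4.74]
wz 0.09419385270041403
[ 155  212   56   38 1125] [182.3 230.4] [[ 0.48395218 -0.35853962  0.095     ]] [[ 0.4232961  -0.34726556 -0.00071985]]
[169 289  10  21 130] [173.3 299.6] [[ 0.71760815 -0.49236295  0.095     ]] [[ 0.77877195 -0.49473014  0.22823807]]
[ 216  174   63   65 2975] [247.9 206.8] [[ 0.52609994 -0.00757752  0.095     ]] [[ 0.52633997 -0.01035597  0.10390205]]
```

```bash
python3 - <<'E'
from h import *
w=load('w5'); m=mask(w,(0,150,50),(6,255,255)); cs=max(cv2.findContours(m,0,1)[0],key=cv2.contourArea)[:,0,:]
d=deep(w,cs); P=plane(w,cs,.103); 
top=np.array([c for c in cs if c[1]<232])
Q=plane(w,top,.103)[:,:2]
e=cv2.minEnclosingCircle((Q*1000).astype(np.float32)); print(e)
A=np.c_[2*Q,np.ones(len(Q))]; x=np.linalg.lstsq(A,(Q**2).sum(1),rcond=None)[0]; print(x[:2],np.sqrt(x[2]+x[0]**2+x[1]**2))
print(cs[:,0].min(),cs[:,0].max(),cs[:,1].max(), sorted(d[:,2].round(3))[::20])
E
```

```text
((526.8864135742188, -9.985867500305176), 20.1634464263916)
[ 0.52677723 -0.00997005] 0.01858757605588563
216 278 238 [np.float64(0.059), np.float64(0.082), np.float64(0.084), np.float64(0.089), np.float64(0.096), np.float64(0.101), np.float64(0.102), np.float64(0.103), np.float64(0.103), np.float64(0.104)]
```

Emit:
{"method": "jog_arm", "body": {"targets": [{"claw":6,"tx":0,"ty":-0.15,"tz":1.5,"wx":0,"wy":0,"wz":0},{"claw":6,"tx":0,"ty":0,"tz":1,"wx":0,"wy":0,"wz":0},{"claw":6,"tx":0,"ty":0,"tz":0,"wx":0,"wy":0,"wz":0},{"claw":6,"tx":0,"ty":0,"tz":0,"wx":0,"wy":0,"wz":0}]}}

```text
time: 9.93
tool_pos: [0.525, -0.0079, 0.112]
orientation: [0.001, 0.755, -0.655, -0.001]
force: [0.5, -0.3, 0.5]
grip_width: 0.686
```

```bash
python3 - <<'E'
from h import *
go([0.526,-0.0075,0.0895],8.2)
E
```

```text
t 9.93 p [ 0.525  -0.0079  0.112 ] tool x ang -81.88 y ang -171.88 zdir [-2.3e-03 -9.0e-04 -1.0e+00] F [ 0.53 -0.35  0.52] M [ 0.059  0.086 -0.052] w 60.1 q6 -0.217
tool shift cm [-0.03 -0.12  2.25]
wz -0.07862784830365399
```

Emit:
{"method": "jog_arm", "body": {"targets": [{"claw":6,"tx":0,"ty":-0.1,"tz":1.2,"wx":0,"wy":0,"wz":0},{"claw":6,"tx":0,"ty":0,"tz":1,"wx":0,"wy":0,"wz":0},{"claw":6,"tx":0,"ty":0,"tz":0,"wx":0,"wy":0,"wz":0},{"claw":3,"tx":0,"ty":0,"tz":0,"wx":0,"wy":0,"wz":0},{"claw":3,"tx":0,"ty":0,"tz":0,"wx":0,"wy":0,"wz":0},{"claw":3,"tx":0,"ty":0,"tz":0,"wx":0,"wy":0,"wz":0},{"claw":3,"tx":0,"ty":0,"tz":0,"wx":0,"wy":0,"wz":0},{"claw":3,"tx":0,"ty":0,"tz":0,"wx":0,"wy":0,"wz":0}]}}

```text
time: 10.6
tool_pos: [0.5277, -0.0066, 0.0916]
orientation: [-0.001, 0.756, -0.655, 0.001]
force: [1.3, 0.6, -0.7]
grip_width: 0.4
```

```bash
python3 - <<'E'
from h import *
go([0.526,-0.0075,0.0895],8.2)
E
```

```text
t 10.6 p [ 0.5277 -0.0066  0.0916] tool x ang -81.81 y ang -171.81 zdir [ 2.2e-03  5.0e-04 -1.0e+00] F [ 1.28  0.63 -0.65] M [-0.066 -0.518  0.031] w 35.0 q6 -0.217
tool shift cm [0.06 0.18 0.21]
wz -0.005167768108208293
```

Emit:
{"method": "jog_arm", "body": {"targets": [{"claw":3,"tx":0,"ty":0,"tz":0.01,"wx":0,"wy":0,"wz":6.5},{"claw":3,"tx":0,"ty":0,"tz":0.01,"wx":0,"wy":0,"wz":6.5},{"claw":3,"tx":0,"ty":0,"tz":0.01,"wx":0,"wy":0,"wz":6.5},{"claw":3,"tx":0,"ty":0,"tz":0.01,"wx":0,"wy":0,"wz":6.5},{"claw":3,"tx":0,"ty":0,"tz":0.01,"wx":0,"wy":0,"wz":6.5},{"claw":3,"tx":0,"ty":0,"tz":0.01,"wx":0,"wy":0,"wz":6.5},{"claw":3,"tx":0,"ty":0,"tz":0.01,"wx":0,"wy":0,"wz":6.5},{"claw":3,"tx":0,"ty":0,"tz":0.01,"wx":0,"wy":0,"wz":6.5}]}}

```text
time: 11.27
tool_pos: [0.5283, -0.0067, 0.0909]
orientation: [0.002, -0.39, 0.921, -0.0]
force: [4.5, -2.4, -0.6]
grip_width: 0.405
```

```bash
python3 - <<'E'
from h import *
go([0.526,-0.0075,0.0895],8.2)
E
```

```text
t 11.27 p [ 0.5283 -0.0067  0.0909] tool x ang -134.1 y ang 135.9 zdir [ 3.2e-03  3.0e-04 -1.0e+00] F [ 4.48 -2.37 -0.62] M [-0.582 -1.544  0.075] w 35.5 q6 -1.13
tool shift cm [0.22 0.11 0.13]
wz -52.302748782295396
```

Emit:
{"method": "jog_arm", "body": {"targets": [{"claw":3,"tx":0,"ty":0,"tz":0.01,"wx":0,"wy":0,"wz":7},{"claw":3,"tx":0,"ty":0,"tz":0.01,"wx":0,"wy":0,"wz":7},{"claw":3,"tx":0,"ty":0,"tz":0.01,"wx":0,"wy":0,"wz":7},{"claw":3,"tx":0,"ty":0,"tz":0.01,"wx":0,"wy":0,"wz":7},{"claw":3,"tx":0,"ty":0,"tz":0.01,"wx":0,"wy":0,"wz":7},{"claw":3,"tx":0,"ty":0,"tz":0.01,"wx":0,"wy":0,"wz":7},{"claw":3,"tx":0,"ty":0,"tz":0,"wx":0,"wy":0,"wz":0}]}}

```text
time: 11.85
tool_pos: [0.5284, -0.0071, 0.0903]
orientation: [0.002, -0.033, 0.999, -0.0]
force: [6.1, -2.9, -2.7]
grip_width: 0.406
```

```bash
python3 - <<'E'
from h import *
go([0.526,-0.0075,0.0895],8.2)
E
```

```text
t 11.85 p [ 0.5284 -0.0071  0.0903] tool x ang -176.25 y ang 93.75 zdir [ 3.3e-03 -1.0e-04 -1.0e+00] F [ 6.11 -2.92 -2.68] M [-1.46  -2.025 -0.059] w 35.5 q6 -1.866
tool shift cm [ 0.25 -0.03  0.07]
wz 85.55276616190409
```

Emit:
{"method": "jog_arm", "body": {"targets": [{"claw":5.5,"tx":0,"ty":0,"tz":0,"wx":0,"wy":0,"wz":0},{"claw":5.5,"tx":0,"ty":0,"tz":0,"wx":0,"wy":0,"wz":0},{"claw":5.5,"tx":0,"ty":0,"tz":0,"wx":0,"wy":0,"wz":0},{"claw":5.5,"tx":0,"ty":0,"tz":-1,"wx":0,"wy":0,"wz":0},{"claw":5.5,"tx":0,"ty":0,"tz":-2,"wx":0,"wy":0,"wz":0},{"claw":5.5,"tx":0,"ty":0,"tz":-1.5,"wx":0,"wy":0,"wz":0},{"claw":5.5,"tx":0,"ty":0,"tz":0,"wx":0,"wy":0,"wz":-6.9},{"claw":5.5,"tx":0,"ty":0,"tz":0,"wx":0,"wy":0,"wz":-6.9},{"claw":5.5,"tx":0,"ty":0,"tz":0,"wx":0,"wy":0,"wz":-6.9},{"claw":5.5,"tx":0,"ty":0,"tz":0,"wx":0,"wy":0,"wz":-6.9},{"claw":5.5,"tx":0,"ty":0,"tz":0,"wx":0,"wy":0,"wz":-6.9},{"claw":5.5,"tx":0,"ty":0,"tz":0,"wx":0,"wy":0,"wz":-6.9}]}}

```text
time: 12.85
tool_pos: [0.5266, -0.0068, 0.1353]
orientation: [0.0, -0.39, 0.921, 0.0]
force: [0.0, -0.0, -0.3]
grip_width: 0.629
```

Emit:
{"method": "jog_arm", "body": {"targets": [{"claw":5.5,"tx":0,"ty":0,"tz":0,"wx":0,"wy":0,"wz":-6.9},{"claw":5.5,"tx":0,"ty":0,"tz":0,"wx":0,"wy":0,"wz":-6.9},{"claw":5.5,"tx":0,"ty":0,"tz":0,"wx":0,"wy":0,"wz":-6.9},{"claw":5.5,"tx":0,"ty":0,"tz":0,"wx":0,"wy":0,"wz":-6.9},{"claw":5.5,"tx":0,"ty":0,"tz":0,"wx":0,"wy":0,"wz":-6.9},{"claw":5.5,"tx":0,"ty":0,"tz":0,"wx":0,"wy":0,"wz":-6.9},{"claw":5.5,"tx":0,"ty":0,"tz":0,"wx":0,"wy":0,"wz":-6.9},{"claw":5.5,"tx":2,"ty":0,"tz":0,"wx":0,"wy":0,"wz":-4.5},{"claw":5.5,"tx":3,"ty":0,"tz":0,"wx":0,"wy":0,"wz":0},{"claw":5.5,"tx":3,"ty":0,"tz":0,"wx":0,"wy":0,"wz":0},{"claw":5.5,"tx":2,"ty":0,"tz":0,"wx":0,"wy":0,"wz":0},{"claw":5.5,"tx":0,"ty":0,"tz":0,"wx":0,"wy":0,"wz":0}]}}

```text
time: 13.85
tool_pos: [0.5398, -0.1087, 0.1351]
orientation: [0.0, 0.756, -0.654, 0.0]
force: [-0.5, 0.3, -0.9]
grip_width: 0.626
```

```bash
python3 - <<'E'
from h import *
go([0.5395,-0.1066,0.0478],8.2)
E
```

```text
t 13.85 p [ 0.5398 -0.1087  0.1351] tool x ang -81.74 y ang -171.74 zdir [-0.e+00 -4.e-04 -1.e+00] F [-0.45  0.28 -0.91] M [0.061 0.075 0.01 ] w 54.8 q6 -0.014
tool shift cm [-0.21 -0.    8.73]
wz 0.05542022440170058
```

Emit:
{"method": "jog_arm", "body": {"targets": [{"claw":4,"tx":-0.2,"ty":0,"tz":2.5,"wx":0,"wy":0,"wz":0},{"claw":4,"tx":0,"ty":0,"tz":3,"wx":0,"wy":0,"wz":0},{"claw":4,"tx":0,"ty":0,"tz":2,"wx":0,"wy":0,"wz":0},{"claw":4,"tx":0,"ty":0,"tz":1,"wx":0,"wy":0,"wz":0},{"claw":4,"tx":0,"ty":0,"tz":0,"wx":0,"wy":0,"wz":0},{"claw":1,"tx":0,"ty":0,"tz":0,"wx":0,"wy":0,"wz":0},{"claw":1,"tx":0,"ty":0,"tz":0,"wx":0,"wy":0,"wz":0},{"claw":1,"tx":0,"ty":0,"tz":0,"wx":0,"wy":0,"wz":0},{"claw":1,"tx":0,"ty":0,"tz":0,"wx":0,"wy":0,"wz":0}], "grip_force": 15}}

```text
time: 14.6
tool_pos: [0.5402, -0.1039, 0.0507]
orientation: [-0.001, 0.757, -0.654, 0.001]
force: [-0.3, -0.7, 0.7]
grip_width: 0.213
```

Emit:
{"method": "jog_arm", "body": {"targets": [{"claw":1,"tx":0.1,"ty":0,"tz":0,"wx":0,"wy":0,"wz":0},{"claw":1,"tx":0.1,"ty":0,"tz":0,"wx":0,"wy":0,"wz":0},{"claw":1,"tx":0.1,"ty":0,"tz":0,"wx":0,"wy":0,"wz":0}]}}

```text
time: 14.85
tool_pos: [0.5406, -0.1067, 0.0504]
orientation: [-0.001, 0.757, -0.653, 0.001]
force: [-0.8, 4.8, 5.8]
grip_width: 0.154
```

Emit:
{"method": "jog_arm", "body": {"targets": [{"claw":1,"tx":0.05,"ty":0,"tz":0,"wx":0,"wy":0,"wz":0}]}}

```text
time: 14.93
tool_pos: [0.5407, -0.1072, 0.0504]
orientation: [-0.001, 0.757, -0.653, 0.001]
force: [-1.2, 4.7, 5.6]
grip_width: 0.156
```

Emit:
{"method": "jog_arm", "body": {"targets": [{"claw":1,"tx":0.05,"ty":0,"tz":0,"wx":0,"wy":0,"wz":0}]}}

```text
time: 15.02
tool_pos: [0.5408, -0.1076, 0.0504]
orientation: [-0.001, 0.757, -0.653, 0.001]
force: [-1.1, 4.3, 6.7]
grip_width: 0.158
```

Emit:
{"method": "jog_arm", "body": {"targets": [{"claw":1,"tx":-0.1,"ty":0,"tz":0,"wx":0,"wy":0,"wz":0},{"claw":1,"tx":-0.1,"ty":0,"tz":0,"wx":0,"wy":0,"wz":0},{"claw":1,"tx":-0.1,"ty":0,"tz":0,"wx":0,"wy":0,"wz":0}]}}

```text
time: 15.27
tool_pos: [0.5404, -0.1056, 0.0504]
orientation: [-0.0, 0.757, -0.653, 0.001]
force: [-0.2, -4.1, 5.6]
grip_width: 0.15
```

Emit:
{"method": "jog_arm", "body": {"targets": [{"claw":1,"tx":-0.05,"ty":0,"tz":0,"wx":0,"wy":0,"wz":0}]}}

```text
time: 15.35
tool_pos: [0.5404, -0.1051, 0.0504]
orientation: [-0.0, 0.757, -0.653, 0.001]
force: [0.9, -4.6, 6.3]
grip_width: 0.159
```

Emit:
{"method": "jog_arm", "body": {"targets": [{"claw":1,"tx":-0.05,"ty":0,"tz":0,"wx":0,"wy":0,"wz":0}]}}

```text
time: 15.43
tool_pos: [0.5403, -0.1047, 0.0504]
orientation: [-0.0, 0.757, -0.653, 0.001]
force: [1.2, -4.9, 5.8]
grip_width: 0.156
```

Emit:
{"method": "jog_arm", "body": {"targets": [{"claw":1,"tx":0,"ty":0,"tz":-0.1,"wx":0,"wy":0,"wz":0},{"claw":1,"tx":0,"ty":0,"tz":0,"wx":0,"wy":0,"wz":0},{"claw":1,"tx":0,"ty":0,"tz":0,"wx":0,"wy":0,"wz":0}]}}

```text
time: 15.68
tool_pos: [0.5392, -0.1041, 0.0505]
orientation: [0.0, 0.757, -0.654, -0.0]
force: [0.7, -1.3, 2.4]
grip_width: 0.156
```

Emit:
{"method": "jog_arm", "body": {"targets": [{"claw":1,"tx":0.1,"ty":0,"tz":0,"wx":0,"wy":0,"wz":0},{"claw":1,"tx":0.1,"ty":0,"tz":0,"wx":0,"wy":0,"wz":0},{"claw":1,"tx":0.1,"ty":0,"tz":0,"wx":0,"wy":0,"wz":0}]}}

```text
time: 15.93
tool_pos: [0.5398, -0.1068, 0.0504]
orientation: [-0.0, 0.757, -0.654, -0.0]
force: [-0.2, 1.9, 2.2]
grip_width: 0.158
```

Emit:
{"method": "jog_arm", "body": {"targets": [{"claw":1,"tx":0.05,"ty":0,"tz":0,"wx":0,"wy":0,"wz":0}]}}

```text
time: 16.02
tool_pos: [0.5399, -0.1074, 0.0504]
orientation: [-0.0, 0.757, -0.654, -0.0]
force: [-0.6, 1.9, 1.6]
grip_width: 0.159
```

Emit:
{"method": "jog_arm", "body": {"targets": [{"claw":1,"tx":0.05,"ty":0,"tz":0,"wx":0,"wy":0,"wz":0}]}}

```text
time: 16.1
tool_pos: [0.54, -0.1079, 0.0504]
orientation: [-0.0, 0.757, -0.654, -0.0]
force: [0.3, 1.5, 3.0]
grip_width: 0.156
```

Emit:
{"method": "jog_arm", "body": {"targets": [{"claw":1,"tx":-0.1,"ty":0,"tz":0,"wx":0,"wy":0,"wz":0},{"claw":1,"tx":-0.1,"ty":0,"tz":0,"wx":0,"wy":0,"wz":0},{"claw":1,"tx":-0.1,"ty":0,"tz":0,"wx":0,"wy":0,"wz":0}]}}

```text
time: 16.35
tool_pos: [0.5395, -0.1052, 0.0505]
orientation: [0.0, 0.757, -0.654, 0.0]
force: [0.2, -1.7, 1.0]
grip_width: 0.159
```

Emit:
{"method": "jog_arm", "body": {"targets": [{"claw":1,"tx":-0.05,"ty":0,"tz":0,"wx":0,"wy":0,"wz":0}]}}

```text
time: 16.43
tool_pos: [0.5394, -0.1046, 0.0504]
orientation: [0.0, 0.757, -0.654, 0.0]
force: [-0.7, -1.5, 1.6]
grip_width: 0.156
```

Emit:
{"method": "jog_arm", "body": {"targets": [{"claw":1,"tx":-0.05,"ty":0,"tz":0,"wx":0,"wy":0,"wz":0}]}}

```text
time: 16.52
tool_pos: [0.5393, -0.1041, 0.0505]
orientation: [0.0, 0.757, -0.654, 0.0]
force: [1.0, -1.9, 1.3]
grip_width: 0.162
```

The drag changes with my own down-press (4.6 N at 6 N down, 1.7 N at 2 N down). That is deck friction only, so the nose isn't touching yet. I'll turn on by about 0.9 mm.

Emit:
{"method": "jog_arm", "body": {"targets": [{"claw":3,"tx":0,"ty":0,"tz":0,"wx":0,"wy":0,"wz":0},{"claw":5.5,"tx":0,"ty":0,"tz":0,"wx":0,"wy":0,"wz":0},{"claw":5.5,"tx":0,"ty":0,"tz":-1.5,"wx":0,"wy":0,"wz":0},{"claw":6,"tx":0,"ty":0,"tz":-3,"wx":0,"wy":0,"wz":0},{"claw":6,"tx":0,"ty":0,"tz":-3,"wx":0,"wy":0,"wz":0},{"claw":6,"tx":-1.8,"ty":0,"tz":-1,"wx":0,"wy":0,"wz":0},{"claw":6,"tx":-3,"ty":-0.1,"tz":0,"wx":0,"wy":0,"wz":0},{"claw":6,"tx":-3,"ty":0,"tz":0,"wx":0,"wy":0,"wz":0},{"claw":6,"tx":-2,"ty":0,"tz":0,"wx":0,"wy":0,"wz":0},{"claw":6,"tx":0,"ty":0,"tz":0,"wx":0,"wy":0,"wz":0},{"claw":6,"tx":0,"ty":0,"tz":0,"wx":0,"wy":0,"wz":0}], "grip_force": 12}}

```text
time: 17.43
tool_pos: [0.5258, -0.0059, 0.1355]
orientation: [-0.0, 0.758, -0.653, -0.0]
force: [-0.7, 0.2, -0.3]
grip_width: 0.683
```

```bash
python3 - <<'E'
from h import *
go([0.528,-0.007,0.0895],8.2)
E
```

```text
t 17.43 p [ 0.5258 -0.0059  0.1355] tool x ang -81.5 y ang -171.5 zdir [-1.e-04  2.e-04 -1.e+00] F [-0.69  0.16 -0.29] M [-0.001  0.073 -0.032] w 59.8 q6 -0.213
tool shift cm [ 0.14 -0.2   4.6 ]
wz 0.29848027078338646
```

Emit:
{"method": "jog_arm", "body": {"targets": [{"claw":6,"tx":0.1,"ty":-0.2,"tz":2,"wx":0,"wy":0,"wz":0},{"claw":6,"tx":0,"ty":0,"tz":1.6,"wx":0,"wy":0,"wz":0},{"claw":6,"tx":0,"ty":0,"tz":1,"wx":0,"wy":0,"wz":0},{"claw":6,"tx":0,"ty":0,"tz":0,"wx":0,"wy":0,"wz":0},{"claw":3,"tx":0,"ty":0,"tz":0,"wx":0,"wy":0,"wz":0},{"claw":3,"tx":0,"ty":0,"tz":0,"wx":0,"wy":0,"wz":0},{"claw":3,"tx":0,"ty":0,"tz":0,"wx":0,"wy":0,"wz":0},{"claw":3,"tx":0,"ty":0,"tz":0,"wx":0,"wy":0,"wz":0},{"claw":3,"tx":0,"ty":0,"tz":0,"wx":0,"wy":0,"wz":0}]}}

```text
time: 18.18
tool_pos: [0.5283, -0.0077, 0.0902]
orientation: [-0.0, 0.757, -0.654, 0.0]
force: [-1.4, -0.3, 3.3]
grip_width: 0.404
```

```bash
python3 - <<'E'
from h import *
go([0.528,-0.007,0.0895],8.2)
E
```

```text
t 18.18 p [ 0.5283 -0.0077  0.0902] tool x ang -81.62 y ang -171.62 zdir [ 7.e-04  1.e-04 -1.e+00] F [-1.36 -0.29  3.3 ] M [0.019 0.579 0.002] w 35.4 q6 -0.211
tool shift cm [-0.07  0.02  0.07]
wz 0.17608269509253205
```

Emit:
{"method": "jog_arm", "body": {"targets": [{"claw":3,"tx":0,"ty":0,"tz":0.01,"wx":0,"wy":0,"wz":6.4},{"claw":3,"tx":0,"ty":0,"tz":0.01,"wx":0,"wy":0,"wz":6.4},{"claw":3,"tx":0,"ty":0,"tz":0.01,"wx":0,"wy":0,"wz":6.4},{"claw":3,"tx":0,"ty":0,"tz":0.01,"wx":0,"wy":0,"wz":6.4},{"claw":3,"tx":0,"ty":0,"tz":0.01,"wx":0,"wy":0,"wz":6.4},{"claw":3,"tx":0,"ty":0,"tz":0.01,"wx":0,"wy":0,"wz":6.4},{"claw":3,"tx":0,"ty":0,"tz":0.01,"wx":0,"wy":0,"wz":6.4},{"claw":3,"tx":0,"ty":0,"tz":0.01,"wx":0,"wy":0,"wz":6.4},{"claw":3,"tx":0,"ty":0,"tz":0.01,"wx":0,"wy":0,"wz":6.4},{"claw":3,"tx":0,"ty":0,"tz":0.01,"wx":0,"wy":0,"wz":6.4},{"claw":3,"tx":0,"ty":0,"tz":0,"wx":0,"wy":0,"wz":0}]}}

```text
time: 19.1
tool_pos: [0.5284, -0.0076, 0.0893]
orientation: [0.0, -0.293, 0.956, -0.0]
force: [-2.2, -0.9, 5.8]
grip_width: 0.399
```

```bash
python3 - <<'E'
from h import *
go([0.528,-0.007,0.0895],8.2)
E
```

```text
t 19.1 p [ 0.5284 -0.0076  0.0893] tool x ang -145.91 y ang 124.09 zdir [ 8.e-04  0.e+00 -1.e+00] F [-2.17 -0.86  5.79] M [-0.134  0.783 -0.072] w 35.0 q6 -1.333
tool shift cm [-0.    0.07 -0.02]
wz -64.11163727533051
```

Emit:
{"method": "jog_arm", "body": {"targets": [{"claw":5.5,"tx":0,"ty":0,"tz":0,"wx":0,"wy":0,"wz":0},{"claw":5.5,"tx":0,"ty":0,"tz":0,"wx":0,"wy":0,"wz":0},{"claw":5.5,"tx":0,"ty":0,"tz":0,"wx":0,"wy":0,"wz":0},{"claw":5.5,"tx":0,"ty":0,"tz":-1.5,"wx":0,"wy":0,"wz":0},{"claw":5.5,"tx":0,"ty":0,"tz":-3,"wx":0,"wy":0,"wz":-5},{"claw":5.5,"tx":0,"ty":0,"tz":0,"wx":0,"wy":0,"wz":-6.5},{"claw":5.5,"tx":0,"ty":0,"tz":0,"wx":0,"wy":0,"wz":-6.5},{"claw":5.5,"tx":0,"ty":0,"tz":0,"wx":0,"wy":0,"wz":-6.5},{"claw":5.5,"tx":0,"ty":0,"tz":0,"wx":0,"wy":0,"wz":-6.5},{"claw":5.5,"tx":0,"ty":0,"tz":0,"wx":0,"wy":0,"wz":-6.5},{"claw":5.5,"tx":0,"ty":0,"tz":0,"wx":0,"wy":0,"wz":-6.5},{"claw":5.5,"tx":0,"ty":0,"tz":0,"wx":0,"wy":0,"wz":-6.5}], "grip_force": 15}}

```text
time: 20.1
tool_pos: [0.5282, -0.0076, 0.1333]
orientation: [-0.0, -0.677, 0.736, 0.0]
force: [0.6, 0.1, 0.5]
grip_width: 0.626
```

Emit:
{"method": "jog_arm", "body": {"targets": [{"claw":5.5,"tx":0,"ty":0,"tz":0,"wx":0,"wy":0,"wz":-6.9},{"claw":5.5,"tx":2,"ty":0,"tz":0,"wx":0,"wy":0,"wz":-6.8},{"claw":5.5,"tx":3,"ty":0,"tz":0,"wx":0,"wy":0,"wz":0},{"claw":4,"tx":3,"ty":0,"tz":0,"wx":0,"wy":0,"wz":0},{"claw":4,"tx":2,"ty":0,"tz":0,"wx":0,"wy":0,"wz":0},{"claw":4,"tx":0,"ty":0,"tz":0,"wx":0,"wy":0,"wz":0},{"claw":4,"tx":0,"ty":0,"tz":0,"wx":0,"wy":0,"wz":0}]}}

```text
time: 20.68
tool_pos: [0.5406, -0.1076, 0.1331]
orientation: [0.0, 0.758, -0.653, -0.0]
force: [0.2, 0.3, -0.7]
grip_width: 0.467
```

```bash
python3 - <<'E'
from h import *
go([0.5395,-0.1045,0.0512],8.2)
E
```

```text
t 20.68 p [ 0.5406 -0.1076  0.1331] tool x ang -81.5 y ang -171.5 zdir [-5.e-04  0.e+00 -1.e+00] F [ 0.15  0.27 -0.67] M [0.063 0.171 0.009] w 40.9 q6 -0.01
tool shift cm [-0.33  0.05  8.19]
wz 0.30190128488004575
```

Emit:
{"method": "jog_arm", "body": {"targets": [{"claw":4,"tx":-0.3,"ty":0.05,"tz":2.5,"wx":0,"wy":0,"wz":0.3},{"claw":4,"tx":0,"ty":0,"tz":3,"wx":0,"wy":0,"wz":0},{"claw":4,"tx":0,"ty":0,"tz":2,"wx":0,"wy":0,"wz":0},{"claw":4,"tx":0,"ty":0,"tz":0.7,"wx":0,"wy":0,"wz":0},{"claw":4,"tx":0,"ty":0,"tz":0,"wx":0,"wy":0,"wz":0},{"claw":1,"tx":0,"ty":0,"tz":0,"wx":0,"wy":0,"wz":0},{"claw":1,"tx":0,"ty":0,"tz":0,"wx":0,"wy":0,"wz":0},{"claw":1,"tx":0,"ty":0,"tz":0,"wx":0,"wy":0,"wz":0},{"claw":1,"tx":0,"ty":0,"tz":0,"wx":0,"wy":0,"wz":0},{"claw":1,"tx":0,"ty":0,"tz":-0.1,"wx":0,"wy":0,"wz":0},{"claw":1,"tx":0,"ty":0,"tz":0,"wx":0,"wy":0,"wz":0},{"claw":1,"tx":0,"ty":0,"tz":0,"wx":0,"wy":0,"wz":0}]}}

```text
time: 21.68
tool_pos: [0.5398, -0.1038, 0.0529]
orientation: [-0.0, 0.756, -0.654, 0.0]
force: [-2.0, 0.6, 3.2]
grip_width: 0.154
```

Emit:
{"method": "jog_arm", "body": {"targets": [{"claw":1,"tx":0.1,"ty":0,"tz":0,"wx":0,"wy":0,"wz":0},{"claw":1,"tx":0.1,"ty":0,"tz":0,"wx":0,"wy":0,"wz":0},{"claw":1,"tx":0.1,"ty":0,"tz":0,"wx":0,"wy":0,"wz":0}]}}

```text
time: 21.93
tool_pos: [0.5406, -0.1061, 0.0529]
orientation: [-0.001, 0.756, -0.654, 0.0]
force: [-2.2, 6.9, 4.3]
grip_width: 0.158
```

Emit:
{"method": "jog_arm", "body": {"targets": [{"claw":1,"tx":0.05,"ty":0,"tz":0,"wx":0,"wy":0,"wz":0}]}}

```text
time: 22.02
tool_pos: [0.5408, -0.1066, 0.0529]
orientation: [-0.001, 0.756, -0.654, 0.0]
force: [-2.6, 6.9, 4.2]
grip_width: 0.157
```

Emit:
{"method": "jog_arm", "body": {"targets": [{"claw":1,"tx":0.05,"ty":0,"tz":0,"wx":0,"wy":0,"wz":0}]}}

```text
time: 22.1
tool_pos: [0.5408, -0.107, 0.0529]
orientation: [-0.001, 0.756, -0.654, 0.0]
force: [-1.8, 6.9, 4.1]
grip_width: 0.153
```

Emit:
{"method": "jog_arm", "body": {"targets": [{"claw":1,"tx":-0.1,"ty":0,"tz":0,"wx":0,"wy":0,"wz":0},{"claw":1,"tx":-0.1,"ty":0,"tz":0,"wx":0,"wy":0,"wz":0},{"claw":1,"tx":-0.1,"ty":0,"tz":0,"wx":0,"wy":0,"wz":0}]}}

```text
time: 22.35
tool_pos: [0.5404, -0.1056, 0.0529]
orientation: [0.0, 0.756, -0.654, 0.001]
force: [0.3, -5.4, 3.6]
grip_width: 0.159
```

Emit:
{"method": "jog_arm", "body": {"targets": [{"claw":1,"tx":-0.05,"ty":0,"tz":0,"wx":0,"wy":0,"wz":0}]}}

```text
time: 22.43
tool_pos: [0.5403, -0.1051, 0.0529]
orientation: [0.0, 0.756, -0.654, 0.001]
force: [1.3, -5.3, 3.1]
grip_width: 0.158
```

Emit:
{"method": "jog_arm", "body": {"targets": [{"claw":1,"tx":-0.05,"ty":0,"tz":0,"wx":0,"wy":0,"wz":0}]}}

```text
time: 22.52
tool_pos: [0.5403, -0.1047, 0.0529]
orientation: [0.0, 0.756, -0.654, 0.001]
force: [1.3, -6.2, 2.4]
grip_width: 0.153
```

Emit:
{"method": "jog_arm", "body": {"targets": [{"claw":1,"tx":0,"ty":0,"tz":-0.08,"wx":0,"wy":0,"wz":0},{"claw":1,"tx":0,"ty":0,"tz":0,"wx":0,"wy":0,"wz":0},{"claw":1,"tx":0.1,"ty":0,"tz":0,"wx":0,"wy":0,"wz":0},{"claw":1,"tx":0.1,"ty":0,"tz":0,"wx":0,"wy":0,"wz":0},{"claw":1,"tx":0.1,"ty":0,"tz":0,"wx":0,"wy":0,"wz":0}]}}

```text
time: 22.93
tool_pos: [0.54, -0.1062, 0.0529]
orientation: [-0.0, 0.756, -0.654, -0.0]
force: [0.3, 3.7, -1.4]
grip_width: 0.155
```

Emit:
{"method": "jog_arm", "body": {"targets": [{"claw":1,"tx":0.05,"ty":0,"tz":0,"wx":0,"wy":0,"wz":0}]}}

```text
time: 23.02
tool_pos: [0.5401, -0.1069, 0.053]
orientation: [-0.0, 0.756, -0.654, -0.0]
force: [0.3, 1.8, -2.0]
grip_width: 0.154
```

Emit:
{"method": "jog_arm", "body": {"targets": [{"claw":1,"tx":0.05,"ty":0,"tz":0,"wx":0,"wy":0,"wz":0}]}}

```text
time: 23.1
tool_pos: [0.5402, -0.1075, 0.053]
orientation: [0.0, 0.756, -0.654, -0.0]
force: [-0.1, 3.8, -1.6]
grip_width: 0.156
```

Emit:
{"method": "jog_arm", "body": {"targets": [{"claw":1,"tx":-0.1,"ty":0,"tz":0,"wx":0,"wy":0,"wz":0},{"claw":1,"tx":-0.1,"ty":0,"tz":0,"wx":0,"wy":0,"wz":0},{"claw":1,"tx":-0.1,"ty":0,"tz":0,"wx":0,"wy":0,"wz":0}]}}

```text
time: 23.35
tool_pos: [0.54, -0.1054, 0.0534]
orientation: [0.0, 0.756, -0.654, 0.0]
force: [0.7, -3.9, 0.3]
grip_width: 0.158
```

Emit:
{"method": "jog_arm", "body": {"targets": [{"claw":1,"tx":-0.05,"ty":0,"tz":0,"wx":0,"wy":0,"wz":0}]}}

```text
time: 23.43
tool_pos: [0.5399, -0.1047, 0.0534]
orientation: [0.0, 0.756, -0.654, 0.0]
force: [1.4, -4.6, -0.3]
grip_width: 0.154
```

Emit:
{"method": "jog_arm", "body": {"targets": [{"claw":1,"tx":-0.05,"ty":0,"tz":0,"wx":0,"wy":0,"wz":0}]}}

```text
time: 23.52
tool_pos: [0.5398, -0.1041, 0.0534]
orientation: [0.0, 0.756, -0.654, 0.0]
force: [0.2, -4.3, -0.5]
grip_width: 0.154
```

The drag with almost no down-press is about 4 N, so the nose pushes roughly 3 to 4 N, inside 1 to 7 N. Letting go and backing off to check.

Emit:
{"method": "jog_arm", "body": {"targets": [{"claw":2.5,"tx":0,"ty":0,"tz":0,"wx":0,"wy":0,"wz":0},{"claw":5,"tx":0,"ty":0,"tz":0,"wx":0,"wy":0,"wz":0},{"claw":5,"tx":0,"ty":0,"tz":0,"wx":0,"wy":0,"wz":0},{"claw":5,"tx":0,"ty":0,"tz":-1.5,"wx":0,"wy":0,"wz":0},{"claw":5,"tx":0,"ty":0,"tz":-3,"wx":0,"wy":0,"wz":0},{"claw":5,"tx":0,"ty":0,"tz":-4,"wx":0,"wy":0,"wz":0},{"claw":5,"tx":3,"ty":0,"tz":-1,"wx":0,"wy":0,"wz":0},{"claw":5,"tx":4,"ty":0,"tz":0,"wx":0,"wy":0,"wz":0},{"claw":5,"tx":4,"ty":0,"tz":0,"wx":0,"wy":0,"wz":0},{"claw":5,"tx":4,"ty":0,"tz":0,"wx":0,"wy":0,"wz":0},{"claw":5,"tx":4,"ty":0,"tz":0,"wx":0,"wy":0,"wz":0},{"claw":5,"tx":4,"ty":0,"tz":0,"wx":0,"wy":0,"wz":0}]}}

```text
time: 24.52
tool_pos: [0.5731, -0.333, 0.1484]
orientation: [-0.0, 0.756, -0.654, 0.0]
force: [1.3, 0.9, 0.7]
grip_width: 0.567
```

Emit:
{"method": "jog_arm", "body": {"targets": [{"claw":5,"tx":4,"ty":0,"tz":0,"wx":0,"wy":0,"wz":0},{"claw":5,"tx":4,"ty":0,"tz":0,"wx":0,"wy":0,"wz":0},{"claw":5,"tx":4,"ty":0,"tz":0,"wx":0,"wy":0,"wz":0},{"claw":5,"tx":4,"ty":0,"tz":0,"wx":0,"wy":0,"wz":0},{"claw":5,"tx":0,"ty":0,"tz":0,"wx":0,"wy":0,"wz":0},{"claw":5,"tx":0,"ty":0,"tz":0,"wx":0,"wy":0,"wz":0}]}}

```text
time: 25.02
tool_pos: [0.5951, -0.4917, 0.1462]
orientation: [0.0, 0.755, -0.655, -0.001]
force: [1.0, 1.1, -1.2]
grip_width: 0.572
```

```bash
python3 - <<'E'
from h import *
pose(); t=snap('top','t3'); s=snap('scene','s3')
for nm,c,z in (('t',t,.06),('s',s,.055)):
    n,l,st,ce=cv2.connectedComponentsWithStats(mask(c,(22,110,90),(36,255,255)))
    for i in range(1,n):
        if st[i][4]>15: print(nm,st[i],ce[i].round(1),plane(c,ce[i],z))
n,l,st,ce=cv2.connectedComponentsWithStats(mask(t,(0,170,90),(5,255,255)))
for i in range(1,n):
    if st[i][4]>15: print('red',st[i],ce[i].round(1),plane(t,ce[i],.101))
A=np.hstack([cv2.resize(t['color'][130:230,210:343],(400,300),interpolation=2),cv2.resize(s['color'][160:260,200:333],(400,300),interpolation=2)])
cv2.imwrite('pics/c4.png',A[:,:,::-1])
E
```

```text
t 25.02 p [ 0.5951 -0.4917  0.1462] tool x ang -81.9 y ang -171.9 zdir [-0.0017  0.0012 -1.    ] F [ 0.99  1.08 -1.15] M [0.099 0.129 0.005] w 50.1 q6 0.581
t [ 50  57  34  47 599] [64.3 80.1] [[0.85483027 0.6685079  0.06      ]]
t [274 164  17   8  76] [281.9 167.4] [[ 0.5388532  -0.10340826  0.06      ]]
s [436 180  44  41 369] [461.  196.5] [[0.86466528 0.68907397 0.055     ]]
s [244 215  12  12  76] [249.4 220.3] [[ 0.54471833 -0.10819538  0.055     ]]
red [248 164  10  11  76] [252.3 168.5] [[ 0.52906569 -0.00539068  0.101     ]]
red [360 189  20  31 261] [372.3 208.1] [[ 0.40094429 -0.39542985  0.101     ]]
red [366 190   8   8  21] [369.3 193.2] [[ 0.4494423 -0.3864641  0.101    ]]
```

View pics/c4.png

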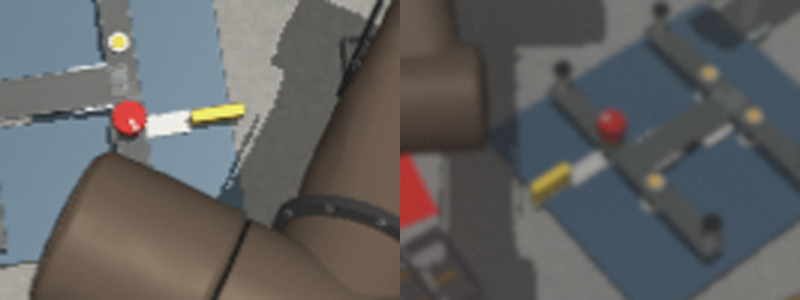

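The top crop shows the gauge flat and square to the scale, with the blade (crop 170,125) running under the red head (130,120). The grip lies 98 mm before the knob, so the tip is about 21 mm past the nose and about 4 mm off sideways. Handing in.

```bash
python3 -c "
from h import *
print(job_done())"
```

```text
the job is handed in; nothing more can be done
None
```

I slid the yellow gauge along the deck under the nose of the red-headed stop, let go, and turned the head clockwise in two bites, about 159° or 2.2 mm in all. I drew the blade to and fro by its grip after each bite, then handed the job in at about 25 s. No verdict was reported.

- **First draw (1.3 mm down):** I felt only deck friction, and the drag changed with my own down-press (4.6 N, then 1.7 N). The nose was not touching yet.
- **Second draw (2.2 mm down):** the drag was about 4 N with almost no down-press, though single readings ran from 1.8 to 4.6 N. That puts the nose's push at roughly 3–4 N, inside the 1–7 N window. This is inferred from drag; the push itself cannot be read.
- **Last look from above, arm backed off:** the grip lies 98 mm before the knob, so the tip is about 21 mm past the nose and about 4 mm off sideways. The gauge looks flat on the deck.
- **Disagreements:** the knob's position differed by 2–4 mm between views, so I used camera differences and the closed grip on the knob. The side view put the gauge's grip 5–6 mm from where the top view did; I went by the top view.
- **Not checked:** I took no final measurement of the other tools, but the arm was not meant to touch any of them.

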